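Seat the cover studs of a control box on the cross-slide pin press

ROBOT

A 6-joint arm with a two-finger parallel gripper is mounted at the origin on the work surface. World frame = base frame: x ahead of the robot, y to its left, z up, the work surface at z = 0. Lengths are in m, angles in degrees, forces in N, time in s.
With the tool pointing down it reaches from about 0.35 to 0.875 m from the base axis. Payload 4.2 kg.
Tool frame: the origin (TCP) lies midway between the tips of the shut fingers; the grasp point (between the pads) lies 19 mm behind it; z points along the fingers, y is the line along which they close (so a half turn about z gives the same grasp; the last joint's range is limited). The gripper opens to 87 mm and grips with 3 to 60 N. Pads are 19 mm wide; open, the fingers measure 117 mm over their backs; the gripper's body (75 mm by 190 mm) begins 51 mm behind the grasp point.
Start: joints at [-53.308, 22.042, 0.453, 0, -68.411, -14.817], TCP at [0.233, -0.58, 0.223] pointing down, gripper open.
Joint ranges: [-179.83, 179.83], [-69.29, 118.12], [-61.27, 80.66], [-181.25, 117.63], [-171.15, -9.14], [-177.46, 177.46]. Speed limits (degrees/s): [159.86, 159.86, 180, 180, 180, 180].

INTERFACE

Orientations are given as a 3x3 rotation matrix whose columns are the frame's x, y, z axes.
In Python, from station import * gives the robot as it stands.
- The arm moves only by the tool move_arm, never from a script. Its argument "targets" is text: rows parted by semicolons, each of 4 numbers parted by spaces: the shift along the world's x, y, z in units of 25 mm (1.0 is 25 mm), then the turn about the world's z in units of 5 degrees (1.0 is 5 degrees). In form: tx ty tz spin; .... A call has 1 to 10 rows; each row shifts and turns the commanded pose from where the row before left it; what a row does not reach is not made up. A row lasts 1/12 s, in which the tool goes at most 41.7 mm and 7.16 degrees, less where a joint would pass 70% of its speed; a pose out of reach is approached as far as the arm can. A call is refused whole if a number of a shift passes 1 or a number of a turn 1, either way. A call with a gripper value outside its range is refused whole. "gripper" is the finger opening in mm, from 0 to 87, set as the call begins (left out, the last holds). The fingers move at their own pace and stop on an object; the grip force is fixed at half the most. Time passes only in rows, so rows that do not move let the fingers close. It gives the time, the measured TCP pose, the force, the opening and the grip force at its end, in the units of the state.
- sense(): the state, without advancing time (a new reading comes with each control period).
- capture(name): name is "scene" or "side" or "wrist"; returns a dict with "image" (480x640x3 uint8, blue, green, red), "fx", "fy", "cx", "cy" (pixels), "world_from_camera" (4x4, takes a point from camera to world coordinates); the wrist camera has in their place "hand_eye" (4x4, takes a point from camera to tool coordinates, whose origin is the TCP and whose axes are the flange's). Camera axes: x right, y up, looking along -z (the intrinsics and any distortion apply to the point x, -y, -z); pixel columns grow to the right and rows downward; lengths in m; the calibration is good to about 2 mm. A picture is of the moment at which its call begins: read the wrist's pose just before it. There is no depth.
- finish_job(): hands the job in; it is judged then, once.
The state is a dict: "time_s": time; "joints": joint angles; "joint_velocities": joint speeds; "effort": joint torques, N m; "tcp_pos": TCP position; "ee_rot": TCP orientation; "wrist_force": force on the tool from outside, world axes, zero at the start; "moment": the same for the moment, N m; "gripper_width": opening from 0.0 (shut) to 1.0 (fully open); "gripper_force": force on a finger pad.
Only numpy, scipy, OpenCV 4.12 (cv2) and the standard library are available. Lean on these libraries where they do the work, as an engineer would, in place of code of your own. Each camera call takes 0.05 s, during which the arm holds its last target. There are 200 camera calls.

TASK

The control box on the sliding carrier has two studs still standing up, one red and one blue. Slide the carrier (its yellow cup is there to push it by) until the red stud is centred under the pin of the press and push the press knob right down so the pin drives the stud fully home, then let the knob come up and do the same with the blue stud. Press the studs only with the press, red first, bring the pin down only wholly on a stud, and leave the loose things around the press where they are.

Things in the scene. Friction and masses are not known exactly. Their poses are not given: they have to be found in the camera images.
- station: fixed pin press: grey base 285 x 270 x 12 mm, blue column on its back left (+x, +y) corner, blue arm (36 mm wide, 150 to 180 mm above the table) reaching slantwise to the pin. Origin on the table right below the pin; x points to the back edge (away from the cup), y along the sideways slide. The carrier holds a black box with a white cover (86 x 150 mm, top 84 mm above the table)
- cup (a point): centre of the inner floor, 51 mm above the table, of the yellow square cup on the carrier's front tongue, made to be pushed from inside with closed fingertips: inner 50 x 50 mm, walls 8 mm thick and 26 mm high, sides parallel to the station axes. From it, in station axes, the red stud lies at (+175, +50) mm and the blue stud at (+125, -50) mm
- red_head (a point): centre of the top face of the red stud (head 22 mm across, 3 mm thick) on the cover. 93 mm above the table when standing, 87 mm when home; takes about 4 N to push and stays where pushed. Two black studs on the cover are already home and not part of the job
- blue_head (a point): the same for the blue stud.
- pin_tip (a point): centre of the flat lower end of the steel pin of the press, 10 mm across, 101 mm above the table when up. It moves only up and down; in plan it stays above the station's origin. It lies wholly on a stud's head within 6 mm of its centre.
- press_knob (a point): centre of the flat top face of the black press knob, 52 mm across, on top of the pin, 226 mm above the table when up. Pushed down from above; a spring (4 N at the top, 7 N at the bottom) lifts it again. Pin, knob and stud move together: the pin meets a standing stud after 8 mm and has it home after 14 mm, at a firm stop; with the stud it takes about 11 N.
- slide_x (a joint): carrier position along station x, m, stops at -0.032 and 0.032. Carrier: aluminium plate 130 (x) x 180 (y) mm with a tongue towards -x; it cannot turn, and about 2 N of friction per slide holds it where it is left. Red stud under the pin at slide_x -0.025, slide_y -0.050
- slide_y (a joint): carrier position along station y, m, stops at -0.065 and 0.065. Blue stud under the pin at slide_x 0.025, slide_y 0.050
- plunger (a joint): how far the press knob and pin are pushed down, m: 0 up, 0.014 at the stop
- stud_red (a joint): how far the red stud is pushed in, m: 0 standing, 0.006 home
- stud_blue (a joint): how far the blue stud is pushed in, m: 0 standing, 0.006 home
- glue_bottle: white bottle, 38 mm across, 110 mm tall, loose bystander; origin under its centre
- screwdriver: screwdriver with a red handle, 190 mm long, loose bystander; along its own x, origin under its middle
- wrench: steel wrench, 150 mm long, loose bystander; along its own x, origin under its middle
- handset: black remote handset 150 x 46 x 18 mm, loose bystander; origin under its centre
- jar: amber jar 56 mm across, 70 mm tall, loose bystander; origin under its centre

How it is judged (in metres and radians):
On the way, in this order (a step that is already met when the one before it is completed fails the run):
1. the red stud is fully home, with the pin over it and the blue stud still standing (value of joint stud_red above 0.005 m and horizontal distance between pin_tip and red_head below 0.006 m and value of joint stud_blue below 0.001 m), for 0.2 s.
2. then the blue stud is fully home, with the pin over it (value of joint stud_blue above 0.005 m and horizontal distance between pin_tip and blue_head below 0.006 m), for 0.2 s.
At the end, for the whole second after the job is handed in: Both studs are pushed in by at least 5 of their 6 mm, the press knob is up again (within 3 mm) and the carrier is at rest (slower than 10 mm/s) (value of joint each of stud_red, stud_blue above 0.005 m and value of joint plunger below 0.003 m and velocity of joint slide_x between -0.01 and 0.01 m/s and velocity of joint slide_y between -0.01 and 0.01 m/s); the robot touches nothing.
It fails at once if the pin is brought down (more than 9 mm) while its axis is more than 6 mm from the centre of both studs (value of joint plunger above 0.009 m and horizontal distance between pin_tip and red_head above 0.006 m and horizontal distance between pin_tip and blue_head above 0.006 m).
It fails at once if the robot pushes a stud itself instead of using the press (contact force between any of the arm, the fingers and stud_red above 1 N or contact force between any of the arm, the fingers and stud_blue above 1 N).
It fails at once if the blue stud is pushed in before the red one is home (value of joint stud_blue above 0.002 m and value of joint stud_red below 0.005 m).
It fails at once if a loose thing around the press is moved by more than 30 mm (distance of any of glue_bottle, screwdriver, wrench, handset, jar from where it was at the start of the episode above 0.03 m).
It also fails if it takes over 67 s, if anything falls off the work surface, if the arm or the gripper's body presses on something with over 40 N, if the wrist force passes 120 N, or if a joint passes its speed limit or range.

## Working session

There is one attempt and no reset: what is moved stays moved. The work goes in short steps, Python scripts to look and compute and a tool call to move; the robot and the scene stay as the last step left them, time stands still between calls to the robot, and variables do not carry over. Pictures are saved under pics/ and viewed, at most 10 in all, crops included, and the job is handed in when it is done.

Besides the shell and the picture viewer there is one more tool, called after "Emit:" as name(argument=value, ...) on one line, values as JSON. move_arm: Moves the arm, as the interface text tells. Its arguments: {"type":"object","properties":{"targets":{"type":"string"},"gripper":{"type":"number"}},"required":["targets"]}

```bash
mkdir -p pics; python3 - <<'E'
from station import *
import cv2,numpy as np
for n in("scene","side"):
    c=capture(n); cv2.imwrite(f"pics/{n}0.png",c["image"]); print(n,c["fx"],c["fy"],c["cx"],c["cy"],[k for k in c]); print(np.round(c["world_from_camera"],3))
s=sense();print(s["time_s"],s["tcp_pos"],np.round(s["ee_rot"],3))
E
```

```text
scene 495.839858338507 495.839858338507 315.95407563551777 241.86320788918513 ['image', 'fx', 'fy', 'cx', 'cy', 'world_from_camera']
[[-0.762 -0.43   0.484  1.15 ]
 [ 0.647 -0.498  0.577  0.648]
 [-0.007  0.753  0.658  0.908]
 [ 0.     0.     0.     1.   ]]
side 562.1339455840811 562.1339455840811 324.35165414274064 242.82273635396587 ['image', 'fx', 'fy', 'cx', 'cy', 'world_from_camera']
[[-0.93   0.279 -0.238  0.285]
 [-0.366 -0.711  0.6    0.734]
 [-0.002  0.645  0.764  1.109]
 [ 0.     0.     0.     1.   ]]
0.1 [ 0.23268916 -0.57948414  0.22156218] [[-0.928 -0.372 -0.001]
 [-0.372  0.928  0.002]
 [ 0.     0.002 -1.   ]]
```

View pics/scene0.png

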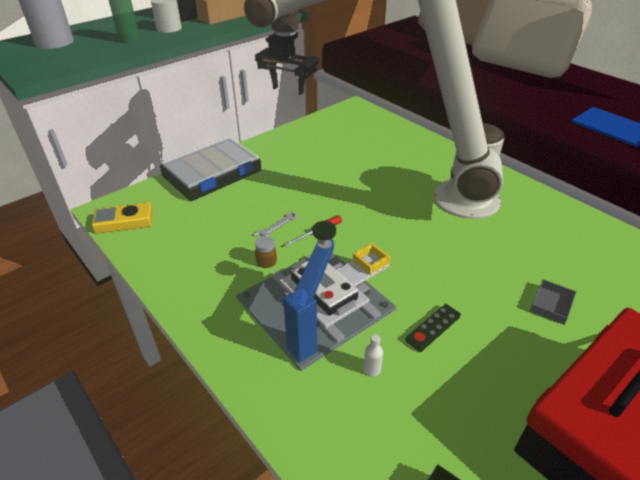

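View pics/side0.png

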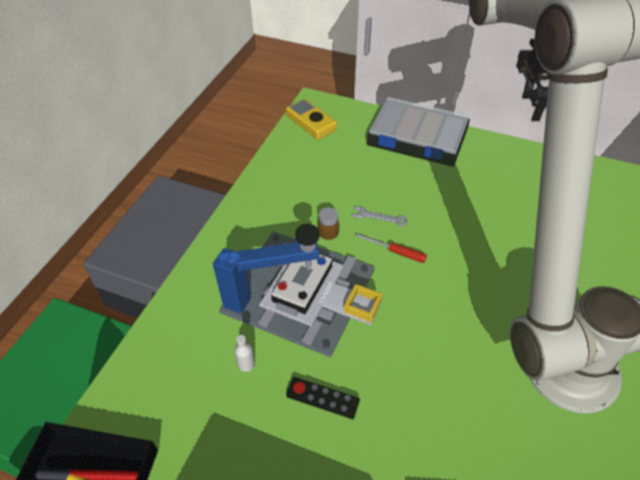

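The scene view shows the knob at about (324,230), the cup at (371,258) and the red stud at (328,295). The side view shows the knob at (307,234), the cup at (363,300), the red stud at (282,286) and the blue stud at (321,261).

```bash
cat > h.py <<'E'
from station import *
import cv2,numpy as np
def ray(c,u,v,T=None):
    T=c["world_from_camera"] if T is None else T; T=np.array(T)
    d=T[:3,:3]@np.array([(u-c["cx"])/c["fx"],-(v-c["cy"])/c["fy"],-1.]); return T[:3,3],d
def onz(c,u,v,z,T=None):
    o,d=ray(c,u,v,T); return o+d*(z-o[2])/d[2]
def tri(rs):
    A=0;b=0;Ps=[]
    for o,d in rs:
        d=d/np.linalg.norm(d);P=np.eye(3)-np.outer(d,d);A=A+P;b=b+P@o;Ps.append(P)
    x=np.linalg.solve(A,b); return x,[np.linalg.norm(P@(x-o)) for P,(o,d) in zip(Ps,rs)]
R={"red":[((0,140,70),(8,255,255)),((172,140,70),(180,255,255))],"blue":[((100,140,40),(130,255,255))],
   "yellow":[((18,120,90),(34,255,255))],"black":[((0,0,0),(180,255,45))]}
def mask(im,col):
    h=cv2.cvtColor(im,cv2.COLOR_BGR2HSV); m=0
    for a,b in R[col]: m=m|cv2.inRange(h,a,b)
    return m
def blob(im,col,u,v,r=14):
    m=mask(im,col);n,l,s,ce=cv2.connectedComponentsWithStats(m)
    best=[i for i in range(1,n) if s[i,4]>6 and np.hypot(*(ce[i]-[u,v]))<r]
    if not best: return None
    i=max(best,key=lambda i:s[i,4]); return ce[i],s[i,4],(l==i).astype(np.uint8)
E
python3 - <<'E'
from h import *
S=capture("scene");D=capture("side")
out=[]
for n,c,pts,crop in(("scene",S,{"red":(328,295),"yellow":(371,258),"black":(324,230)},(230,210)),("side",D,{"red":(282,286),"blue":(321,261),"yellow":(363,300),"black":(307,234)},(205,220))):
    for k,p in pts.items():
        b=blob(c["image"],k,*p)
        if b is None: print(n,k,None);continue
        z={"red":.0925,"blue":.0925,"yellow":.07,"black":.222}[k]
        print(n,k,np.round(b[0],1),b[1],np.round(onz(c,*b[0],z),4))
        if k=="yellow":
            cs,_=cv2.findContours(b[2],cv2.RETR_EXTERNAL,cv2.CHAIN_APPROX_NONE)
            q=max(cs,key=len)[:,0]; w=np.array([onz(c,*p,.077)[:2] for p in q],np.float32); print(cv2.minAreaRect(w*1000))
    x,y=crop; out.append(cv2.resize(c["image"][y:y+150,x:x+200],None,fx=4,fy=4,interpolation=cv2.INTER_CUBIC)[:,:800])
o=np.vstack([cv2.resize(i,(400*2//2*1,300)) for i in out]);cv2.imwrite("pics/z.png",np.hstack([cv2.resize(i,(400,300)) for i in out]))
E
```

```text
scene red [328.3 294.3] 39 [0.6444 0.086  0.0925]
scene yellow [371.  257.9] 636 [0.4694 0.0478 0.07  ]
((474.4869689941406, 51.466949462890625), (83.25182342529297, 83.34835052490234), 87.15137481689453)
scene black None
side red [282.  285.5] 38 [0.644  0.0859 0.0925]
side blue None
side yellow [362.9 302.1] 672 [0.466  0.0473 0.07  ]
((465.0198974609375, 51.37263107299805), (80.96311950683594, 69.91508483886719), 87.63550567626953)
side black [306.8 234.3] 352 [0.6044 0.0292 0.222 ]
```

View pics/z.png

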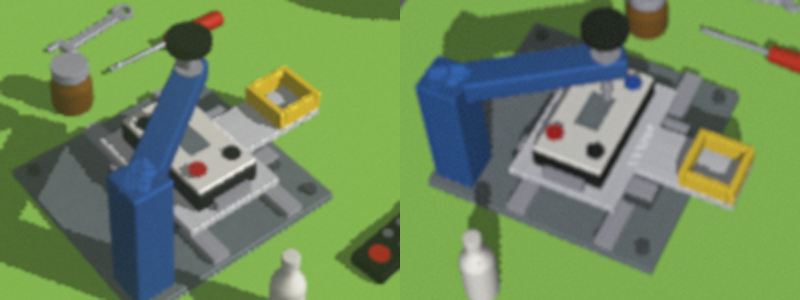

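The zoomed crops show the cup facing the robot, the red stud and cover clear in both views, and the blue stud visible only in the side view, at about (321,261). The base corners are clear in the side view, at about (273,232), (372,267), (331,356) and (220,311).

```bash
python3 - <<'E'
from h import *
R["black"]=[((0,0,0),(180,255,60))]
S=capture("scene");D=capture("side")
P=[onz(D,u,v,.012)[:2] for u,v in((273.5,232.5),(372.5,267.5),(331,356),(220,311.5))]
for i in range(4):
    d=P[(i+1)%4]-P[i]; print("edge",np.round(P[i],4),np.linalg.norm(d).round(4),np.degrees(np.arctan2(d[1],d[0])).round(2))
rs=[]
for c,p in((S,(324,230)),(D,(307,234))):
    m=mask(c["image"],"black"); w=np.zeros_like(m);cv2.circle(w,p,17,255,-1);m&=w
    n,l,s,ce=cv2.connectedComponentsWithStats(m);i=1+np.argmax(s[1:,4]);print("knob",ce[i],s[i])
    rs.append(ray(c,*ce[i]))
    # blue near
print(tri(rs))
im=D["image"][253:270,312:330]; h=cv2.cvtColor(im,cv2.COLOR_BGR2HSV);m=cv2.inRange(h,(100,120,40),(135,255,255));print(m//255)
n,l,s,ce=cv2.connectedComponentsWithStats(m)
for i in range(1,n):
    u,v=ce[i]+[312,253];print(ce[i]+[312,253],s[i,4],onz(D,u,v,.0925))
# rim corners of cup
for c,p in((S,(371,258)),(D,(363,300))):
    b=blob(c["image"],"yellow",*p); cs,_=cv2.findContours(b[2],cv2.RETR_EXTERNAL,cv2.CHAIN_APPROX_NONE);q=max(cs,key=len)
    a=cv2.approxPolyDP(cv2.convexHull(q),2.5,True)[:,0];print([ (tuple(map(int,x)),np.round(onz(c,*x,.077)[:2],4)) for x in a])
E
```

```text
edge [ 0.7626 -0.1117] 0.2757 176.84
edge [ 0.4873 -0.0965] 0.265 88.37
edge [0.4948 0.1684] 0.2811 -2.78
edge [0.7756 0.1547] 0.2668 -92.8
knob [323.775 230.375] [313 222  22  18 320]
knob [306.94472362 234.17085427] [296 224  24  21 398]
(array([0.60548957, 0.02556317, 0.21838633]), [np.float64(0.00030730402152794246), np.float64(0.0003073040215280089)])
[[1 1 1 1 1 1 1 0 0 0 0 0 0 0 0 0 0 0]
 [1 1 1 1 1 1 0 0 0 0 0 0 0 0 0 0 0 0]
 [1 1 1 1 1 1 0 0 0 0 0 0 0 0 0 0 0 0]
 [1 1 1 1 1 1 0 0 0 0 0 0 0 0 0 0 0 0]
 [1 1 1 1 1 1 1 0 0 0 0 0 0 0 0 0 0 0]
 [1 1 1 1 1 1 1 1 1 1 1 0 0 0 0 0 0 0]
 [0 0 0 0 0 1 1 1 1 1 1 1 0 0 0 0 0 0]
 [0 0 0 0 0 0 1 1 1 1 1 1 1 0 0 0 0 0]
 [0 0 0 0 0 0 1 1 1 1 1 1 1 0 0 0 0 0]
 [0 0 0 0 0 0 1 1 1 1 1 1 1 0 0 0 0 0]
 [0 0 0 0 0 0 0 1 1 1 1 1 0 0 0 0 0 0]
 [0 0 0 0 0 0 0 0 0 0 0 0 0 0 0 0 0 0]
 [0 0 0 0 0 0 0 0 0 0 0 0 0 0 0 0 0 0]
 [0 0 0 0 0 0 0 0 0 0 0 0 0 0 0 0 0 0]
 [0 0 0 0 0 0 0 0 0 0 0 0 0 0 0 0 0 0]
 [0 0 0 0 0 0 0 0 0 0 0 0 0 0 0 0 0 0]
 [0 0 0 0 0 0 0 0 0 0 0 0 0 0 0 0 0 0]]
[317.68421053 257.98684211] 76 [ 0.59932144 -0.01570313  0.0925    ]
[((373, 243), array([0.432 , 0.0168])), ((390, 257), array([0.4376, 0.081 ])), ((389, 263), array([0.4551, 0.0941])), ((369, 273), array([0.5162, 0.0869])), ((353, 260), array([0.5139, 0.0294])), ((353, 253), array([0.4964, 0.011 ]))]
[((355, 284), array([0.4973, 0.0119])), ((382, 294), array([0.4321, 0.0159])), ((371, 321), array([0.4326, 0.0919])), ((344, 310), array([0.4964, 0.0867]))]
```

Emit:
move_arm(targets="0.3 1 0 -0.5;0.375 1 0 -0.5;0.375 1 0 -0.5;0.375 1 0 -0.5;0.375 1 0 -0.5;0.375 1 0 -0.5;0.375 1 0 -0.5;0.375 1 0 -0.5;0.375 1 0 -0.5;0.375 1 0 -0.42", gripper=0)

```text
time_s: 1.13
tcp_pos: [0.325, -0.3287, 0.2227]
ee_rot: [[-0.999, 0.05, 0.0], [0.05, 0.999, -0.0], [-0.0, -0.0, -1.0]]
wrist_force: [0.2, 0.8, -0.3]
gripper_width: 0.329
gripper_force: 0.0
```

Emit:
move_arm(targets="0.375 1 0 0;0.375 1 0 0;0.375 1 0 0;0.375 1 0 0;0.375 1 0 0;0.375 1 0 0;0.375 1 0 0;0.375 1 0 0;0.375 1 0 0;0.375 1 0 0")

```text
time_s: 1.97
tcp_pos: [0.4187, -0.0786, 0.2228]
ee_rot: [[-0.999, 0.047, 0.001], [0.047, 0.999, 0.0], [-0.001, 0.0, -1.0]]
wrist_force: [-0.0, -1.2, 0.2]
gripper_width: 0.006
gripper_force: 0.0
```

Emit:
move_arm(targets="0.375 1 -0.5 0;0.375 1 -0.5 0;0.375 1 -0.5 0;0.375 1 -0.5 0;0.3 0.9 -0.5 0;0 0 0 0;0 0 0 0;0 0 0 0")

```text
time_s: 2.63
tcp_pos: [0.4634, 0.0424, 0.1602]
ee_rot: [[-0.999, 0.047, -0.0], [0.047, 0.999, -0.0], [0.0, -0.0, -1.0]]
wrist_force: [0.3, -1.4, 1.0]
gripper_width: 0.006
gripper_force: 0.0
```

```bash
python3 - <<'E'
from h import *
s=sense();c=capture("wrist");cv2.imwrite("pics/w1.png",c["image"])
print(c["fx"],c["cx"],c["cy"],np.round(c["hand_eye"],3),s["tcp_pos"])
E
```

```text
405.75784600497855 324.19474563113357 235.89921193632023 [[-0.     0.966  0.26   0.071]
 [ 1.     0.001 -0.001  0.   ]
 [-0.001  0.26  -0.966 -0.161]
 [ 0.     0.     0.     1.   ]] [0.46340111 0.04237586 0.16021145]
```

View pics/w1.png

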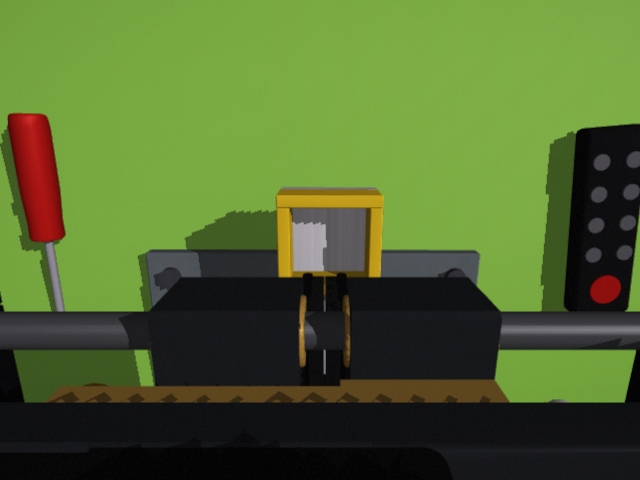

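The wrist view shows the cup with its rim's inner edges at columns 291 and 370, and its front inner edge at row 208. It is parallel to the tool.

```bash
python3 - <<'E'
from h import *
s=sense();c=capture("wrist");T=np.eye(4);T[:3,:3]=s["ee_rot"];T[:3,3]=s["tcp_pos"];T=T@c["hand_eye"]
m=mask(c["image"],"yellow");
for r in(215,225,240): x=np.where(m[r])[0];print(r,x.min(),x.max(),x[np.r_[True,np.diff(x)>2]|np.r_[np.diff(x)>2,True]])
x=np.where(m[:,330])[0];print(x)
for u,v in((291,208),(370,208),(277,188),(382,188)):print(onz(c,u,v,.077,T))
p=(onz(c,291,208,.077,T)+onz(c,370,208,.077,T))/2
print("cup",p[:2]+.025*np.array([.9988,-.0489]))
E
```

```text
215 277 382 [277 291 371 382]
225 64 382 [ 64 277 292 370 382]
240 55 381 [ 55 278 292 370 381]
[189 190 191 192 193 194 195 196 197 198 199 200 201 202 203 204 205 206
 207 272 273 274 275 387 388 389 390 391 392 393 394 395 396 397 398 399
 400 401]
[0.43976079 0.02305124 0.077     ]
[0.44211578 0.07149224 0.077     ]
[0.42705292 0.01543791 0.077     ]
[0.43013966 0.07899095 0.077     ]
cup [0.46590829 0.04604924]
```

Emit:
move_arm(targets="0.1 0.15 -0.6 0;0 0 -0.8 0;0 0 -0.8 0;0 0 -0.8 0;0 0 -0.6 0;0 0 -0.4 0;0 0 -0.1 0;0 0 0 0;0 0 0 0")

```text
time_s: 3.48
tcp_pos: [0.4666, 0.0461, 0.0584]
ee_rot: [[-0.999, 0.048, 0.002], [0.048, 0.999, 0.001], [-0.001, 0.001, -1.0]]
wrist_force: [-0.5, -0.0, 0.8]
gripper_width: 0.005
gripper_force: 0.0
```

Emit:
move_arm(targets="-0.02 -0.4 0 0;-0.02 -0.4 0 0;-0.02 -0.4 0 0;-0.02 -0.4 0 0;-0.02 -0.4 0 0;-0.02 -0.4 0 0;-0.01 -0.2 0 0;0 0 0 0;0 0 0 0")

```text
time_s: 4.23
tcp_pos: [0.4617, -0.0197, 0.0571]
ee_rot: [[-0.999, 0.049, -0.002], [0.049, 0.999, -0.001], [0.002, -0.001, -1.0]]
wrist_force: [0.1, -0.2, -0.5]
gripper_width: 0.004
gripper_force: 0.0
```

Emit:
move_arm(targets="-0.4 0.02 0 0;-0.4 0.02 0 0;-0.4 0.02 0 0;-0.4 0.02 0 0;-0.2 0.01 0 0;0 0 0 0;0 0 0 0")

```text
time_s: 4.82
tcp_pos: [0.4167, -0.0165, 0.0576]
ee_rot: [[-0.999, 0.047, -0.002], [0.047, 0.999, -0.0], [0.001, -0.0, -1.0]]
wrist_force: [-0.0, -0.8, 0.4]
gripper_width: 0.006
gripper_force: 0.0
```

```bash
cat > m.py <<'E'
from h import *
S=capture("scene");D=capture("side");k=np.array([.6055,.0256]);th=np.radians(-2.8);Rm=np.array([[np.cos(th),-np.sin(th)],[np.sin(th),np.cos(th)]])
import sys
def near(c,col,p,z,rad=14):
    T=np.linalg.inv(np.array(c["world_from_camera"]));q=T@[*p,z,1];u=c["cx"]+c["fx"]*q[0]/-q[2];v=c["cy"]-c["fy"]*q[1]/-q[2]
    b=blob(c["image"],col,u,v,rad); return (u,v),b
exp=k+Rm@np.array([float(sys.argv[2]),float(sys.argv[3])])
for n,c in(("scene",S),("side",D)):
    uv,b=near(c,sys.argv[1],exp,.0925)
    if b is None: print(n,np.round(uv),None);continue
    w=onz(c,*b[0],.0925)[:2];print(n,np.round(uv),np.round(b[0],1),b[1],"rel pin (station mm)",np.round(Rm.T@(w-k)*1000,1))
a=[]
for c in(S,D):
    u,v=map(int,near(c,"black",k,.2)[0]);a.append(cv2.resize(c["image"][v-50:v+100,u-70:u+80],(400,400),interpolation=cv2.INTER_CUBIC))
cv2.imwrite("pics/"+sys.argv[4],np.hstack(a))
E
python3 m.py red 0 0 m1.png
```

```text
scene [324. 272.] [326.3 275. ] 32 rel pin (station mm) [ 1.5 11.8]
side [308. 270.] [305.2 274.2] 35 rel pin (station mm) [ 2.  12.6]
```

View pics/m1.png

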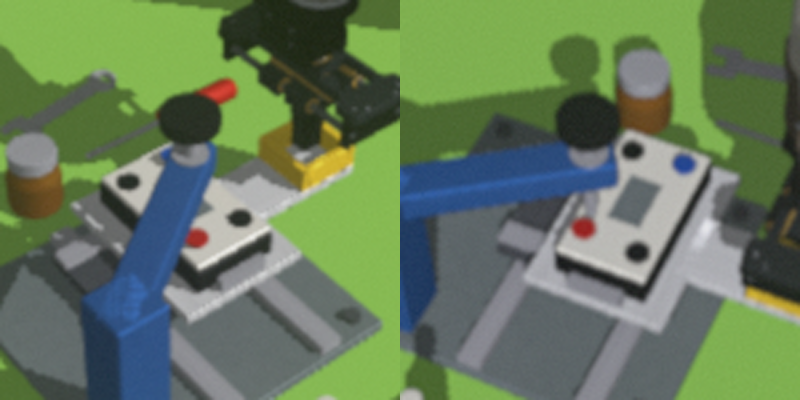

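The crops show the red stud beside and short of the pin, offset mainly by +12 mm in y. It sits at (326,275) in the scene view and (305,274) in the side view.

Emit:
move_arm(targets="-0.03 -0.16 0 0;-0.03 -0.16 0 0;-0.03 -0.16 0 0;0 0 0 0;0 0 0 0;0 0 0 0")

```text
time_s: 5.42
tcp_pos: [0.4149, -0.029, 0.0573]
ee_rot: [[-0.999, 0.048, -0.001], [0.048, 0.999, -0.001], [0.001, -0.001, -1.0]]
wrist_force: [0.3, -0.6, -0.4]
gripper_width: 0.004
gripper_force: 0.0
```

```bash
python3 m.py red 0 0 m2.png; python3 m.py blue -.05 -.1 m2.png
```

```text
scene [324. 272.] [325.4 273. ] 14 rel pin (station mm) [-0.7  5.4]
side [308. 270.] [306.8 271.4] 24 rel pin (station mm) [2.  3.9]
scene [315. 241.] [314.3 241.5] 22 rel pin (station mm) [-48.2 -99.4]
side [346. 247.] [344.7 246.9] 28 rel pin (station mm) [-48.2 -97.9]
```

View pics/m2.png

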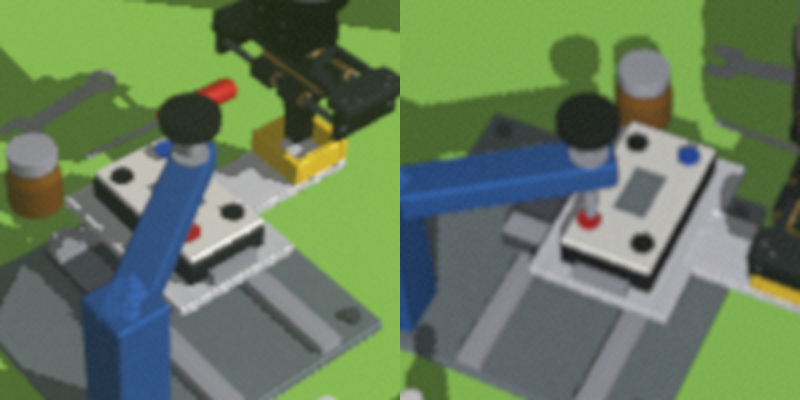

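The red stud is now mostly under the pin. Judged from the fully visible blue stud at side (344.7,246.9), about 1.8 mm in x and 1–2 mm in y remain.

Emit:
move_arm(targets="-0.08 -0.05 0 0;0 0 0 0;0 0 0 0;0 0 0 0")

```text
time_s: 5.95
tcp_pos: [0.4139, -0.0295, 0.0576]
ee_rot: [[-0.999, 0.047, 0.001], [0.047, 0.999, 0.0], [-0.001, 0.0, -1.0]]
wrist_force: [1.4, 1.5, -0.9]
gripper_width: 0.002
gripper_force: 1.3
```

```bash
python3 m.py blue -.05 -.1 m3.png;python3 m.py red 0 0 m3.png;
```

```text
scene [315. 241.] [314.5 241.3] 24 rel pin (station mm) [-49.1 -99.7]
side [346. 247.] [345.2 246.9] 29 rel pin (station mm) [-49.2 -98.4]
scene [324. 272.] [325.4 272.8] 13 rel pin (station mm) [-1.1  5. ]
side [308. 270.] [307.8 271.5] 23 rel pin (station mm) [-0.1  3.4]
```

Emit:
move_arm(targets="-0.03 -0.06 0 0;0 0 0 0;0 0 0 0;0.15 0.15 0 0;0 0 0.2 0;0 0 0.6 0;0 0 1 0;0 0 1 0;0 0 1 0;0 0 1 0")

```text
time_s: 6.98
tcp_pos: [0.4154, -0.0279, 0.1789]
ee_rot: [[-0.999, 0.048, -0.002], [0.048, 0.999, -0.001], [0.002, -0.001, -1.0]]
wrist_force: [0.2, -0.7, -1.0]
gripper_width: 0.008
gripper_force: 0.0
```

Emit:
move_arm(targets="0 0 1 0;0 0 1 0;0 0 1 0;0.7 0.2 0.7 0;1 0.3 0 0;1 0.3 0 0;1 0.3 0 0;1 0.3 0 0;1 0.3 0 0;1 0.3 0 0")

```text
time_s: 7.82
tcp_pos: [0.5842, 0.0225, 0.2699]
ee_rot: [[-0.999, 0.048, -0.002], [0.048, 0.999, -0.001], [0.002, -0.001, -1.0]]
wrist_force: [-0.1, 0.3, 0.7]
gripper_width: 0.007
gripper_force: 0.0
```

```bash
python3 m.py blue -.05 -.1 m3.png;python3 m.py red 0 0 m3.png;
```

```text
scene [315. 241.] [314.3 240.9] 26 rel pin (station mm) [ -49.6 -101.3]
side [346. 247.] [345.6 246.4] 27 rel pin (station mm) [ -49.5 -100.1]
scene [324. 272.] [325.3 272.5] 10 rel pin (station mm) [-1.6  4. ]
side [308. 270.] [308.3 271.3] 23 rel pin (station mm) [-0.9  2.2]
```

Emit:
move_arm(targets="0.4 0.06 0 0;0.4 0.06 -0.2 0;0 0 -0.6 0;0 0 -0.6 0;0 0 -0.2 0;0 0 0 0;0 0 0 0")

```text
time_s: 8.6
tcp_pos: [0.6043, 0.0254, 0.2304]
ee_rot: [[-0.999, 0.047, 0.0], [0.047, 0.999, -0.0], [-0.0, -0.0, -1.0]]
wrist_force: [0.0, 0.8, 0.3]
gripper_width: 0.006
gripper_force: 0.0
```

Press 18.5 mm to reach the stop with slight overtravel.

Emit:
move_arm(targets="0 0 -0.16 0;0 0 -0.16 0;0 0 -0.16 0;0 0 -0.16 0;0 0 -0.12 0;0 0 0 0;0 0 0 0;0 0 0 0;0 0 0 0")

```text
time_s: 9.35
tcp_pos: [0.605, 0.0256, 0.2128]
ee_rot: [[-0.999, 0.047, 0.004], [0.047, 0.999, 0.0], [-0.004, 0.0, -1.0]]
wrist_force: [-1.5, -0.1, 5.2]
gripper_width: 0.004
gripper_force: 3.0
```

Emit:
move_arm(targets="0 0 -0.1 0;0 0 -0.1 0;0 0 0 0;0 0 0 0;0 0 0 0")

```text
time_s: 9.77
tcp_pos: [0.6052, 0.0256, 0.2123]
ee_rot: [[-0.999, 0.046, 0.007], [0.046, 0.999, -0.0], [-0.007, -0.0, -1.0]]
wrist_force: [-7.5, 3.1, 20.6]
gripper_width: 0.008
gripper_force: 10.4
```

The firm stop is reached at z 0.212. I'll hold briefly, lift, and go back to the cup.

Emit:
move_arm(targets="0 0 0 0;0 0 0 0;0 0 0.3 0;0 0 0.5 0;0 0 0.6 0;0 0 0.8 0;0 0 0 0;0 0 0 0")

```text
time_s: 10.43
tcp_pos: [0.6042, 0.0258, 0.2617]
ee_rot: [[-0.999, 0.048, 0.002], [0.048, 0.999, 0.001], [-0.002, 0.001, -1.0]]
wrist_force: [-0.8, -0.1, -0.6]
gripper_width: 0.005
gripper_force: 0.0
```

```bash
python3 m.py blue -.05 -.1 m4.png;python3 m.py red 0 0 m4.png;
```

```text
scene [315. 241.] [314.3 240.9] 26 rel pin (station mm) [ -49.6 -101.3]
side [346. 247.] [345.6 246.4] 27 rel pin (station mm) [ -49.5 -100.1]
scene [324. 272.] [325.1 273.9] 15 rel pin (station mm) [1.5 7.3]
side [308. 270.] [308.  272.5] 27 rel pin (station mm) [-1.7  5.6]
```

View pics/m4.png

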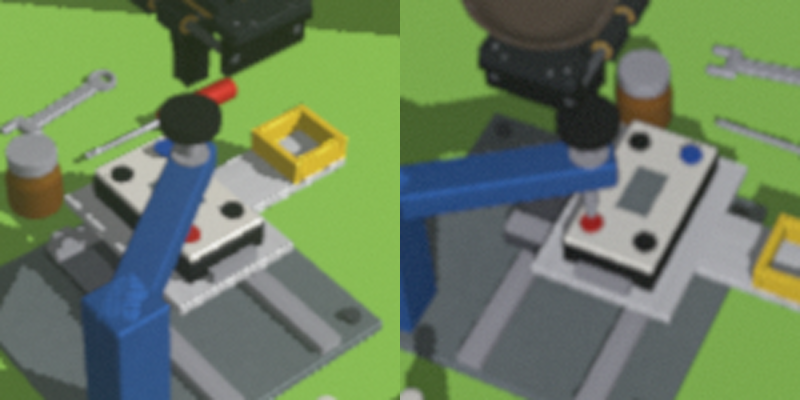

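The red stud sits visibly lower, its blob having dropped about 1.3 px. The blue stud is still standing and the cup is free. Going back to the cup at about (0.428,-0.016).

Emit:
move_arm(targets="-1 -0.24 0 0;-1 -0.24 0 0;-1 -0.24 0 0;-1 -0.24 0 0;-1 -0.24 0 0;-1 -0.24 -0.5 0;-1.0 -0.23 -0.65 0;0 0 -1 0;0 0 -1 0;0 0 0 0")

```text
time_s: 11.47
tcp_pos: [0.4249, -0.0171, 0.1779]
ee_rot: [[-0.999, 0.049, -0.01], [0.049, 0.999, -0.002], [0.01, -0.002, -1.0]]
wrist_force: [-1.2, -0.1, -0.2]
gripper_width: 0.006
gripper_force: 0.0
```

Emit:
move_arm(targets="-0.05 0 -1 0;0 0 -1 0;0 0 -1 0;0 0 -1 0;0 0 -0.6 0;0 0 -0.4 0;0 0 0 0;0 0 0 0")

```text
time_s: 12.13
tcp_pos: [0.4283, -0.0162, 0.0575]
ee_rot: [[-0.999, 0.047, -0.001], [0.047, 0.999, -0.001], [0.001, -0.001, -1.0]]
wrist_force: [0.2, 0.1, -0.4]
gripper_width: 0.004
gripper_force: 0.0
```

Emit:
move_arm(targets="0.026 0.53 0 0;0.026 0.53 0 0;0.026 0.53 0 0;0.026 0.53 0 0;0.026 0.53 0 0;0.026 0.53 0 0;0.026 0.53 0 0;0.026 0.53 0 0;0 0 0 0;0 0 0 0")

```text
time_s: 12.97
tcp_pos: [0.4338, 0.0905, 0.0584]
ee_rot: [[-0.999, 0.046, 0.002], [0.046, 0.999, 0.001], [-0.002, 0.001, -1.0]]
wrist_force: [-0.1, -0.7, -1.0]
gripper_width: 0.004
gripper_force: 0.0
```

Emit:
move_arm(targets="0.38 -0.019 0 0;0.38 -0.019 0 0;0.38 -0.019 0 0;0.38 -0.019 0 0;0.38 -0.019 0 0;0.38 -0.019 0 0;0 0 0 0;0 0 0 0;0 0 0 0")

```text
time_s: 13.72
tcp_pos: [0.4904, 0.087, 0.0572]
ee_rot: [[-0.999, 0.048, 0.001], [0.048, 0.999, 0.0], [-0.001, 0.0, -1.0]]
wrist_force: [0.5, -0.2, 0.5]
gripper_width: 0.007
gripper_force: 0.0
```

```bash
sed -i 's/\.0925/Z/g; s/^import sys/import sys\nZ=float(sys.argv[5])/' m.py; python3 m.py red .05 .1 m5.png .0865; python3 m.py blue 0 0 m5.png .0925
```

```text
scene [334. 309.] [333.6 307.1] 42 rel pin (station mm) [46.9 94.8]
side [268. 298.] [270.3 296.6] 38 rel pin (station mm) [47.5 95.8]
scene [324. 272.] None
side [308. 270.] [311.3 270.2] 19 rel pin (station mm) [-5.7 -3.3]
```

Emit:
move_arm(targets="0.06 0.1 0 0;0.06 0.09 0 0;0 0 0 0;0 0 0 0;0 0 0 0")

```text
time_s: 14.33
tcp_pos: [0.4929, 0.0918, 0.0573]
ee_rot: [[-0.999, 0.047, -0.0], [0.047, 0.999, -0.0], [0.0, -0.0, -1.0]]
wrist_force: [0.1, 0.1, -0.2]
gripper_width: 0.001
gripper_force: 0.0
```

```bash
python3 m.py red .05 .1 m5.png .0865; python3 m.py blue 0 0 m5.png .0925
```

```text
scene [334. 309.] [333.6 307.1] 42 rel pin (station mm) [46.9 94.8]
side [268. 298.] [270.3 296.6] 38 rel pin (station mm) [47.5 95.8]
scene [324. 272.] None
side [308. 270.] [311.3 270.2] 19 rel pin (station mm) [-5.7 -3.3]
```

No change, so there was a gap to the wall from coasting. Nudging on.

Emit:
move_arm(targets="0.06 0.1 0 0;0.04 0.08 0 0;0 0 0 0;0 0 0 0;0 0 0 0")

```text
time_s: 14.95
tcp_pos: [0.4949, 0.0959, 0.0571]
ee_rot: [[-0.999, 0.048, -0.001], [0.048, 0.999, -0.0], [0.001, -0.001, -1.0]]
wrist_force: [-2.6, -2.1, 0.8]
gripper_width: 0.003
gripper_force: 1.4
```

```bash
python3 m.py red .05 .1 m5.png .0865
```

```text
scene [334. 309.] [334.1 308.2] 43 rel pin (station mm) [48.1 98. ]
side [268. 298.] [269.3 297.6] 38 rel pin (station mm) [48.3 99.1]
```

Now in contact. About 1.7 mm in x and 1.5 mm in y are left.

Emit:
move_arm(targets="0.07 0.06 0 0;0 0 0 0;0 0 0 0;0 0 0 0")

```text
time_s: 15.38
tcp_pos: [0.4972, 0.0977, 0.0571]
ee_rot: [[-0.999, 0.048, -0.0], [0.048, 0.999, -0.0], [0.0, -0.0, -1.0]]
wrist_force: [-0.9, -2.2, -1.4]
gripper_width: 0.005
gripper_force: 1.3
```

```bash
python3 m.py red .05 .1 m6.png .0865;python3 m.py blue 0 0 m6.png .0925
```

```text
scene [334. 309.] [333.9 309.3] 44 rel pin (station mm) [ 50.4 100. ]
side [268. 298.] [268. 298.] 39 rel pin (station mm) [ 50.5 101.2]
scene [324. 272.] None
side [308. 270.] [308.  271.6] 21 rel pin (station mm) [-0.8  3.4]
```

View pics/m6.png

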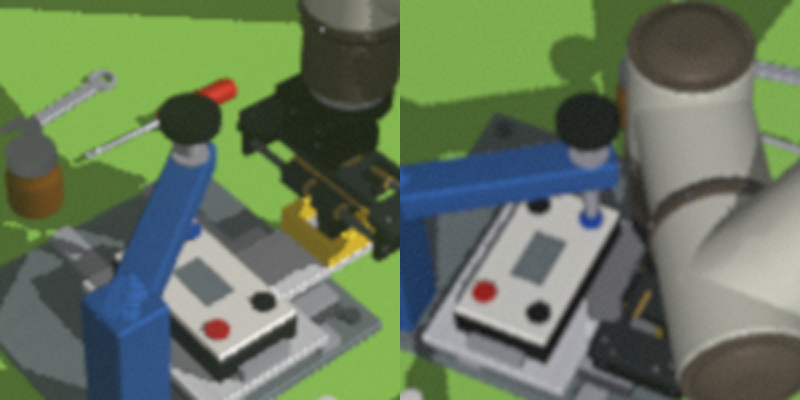

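The blue stud is centred under the pin, and the red head is at (50.4,100.6) mm as intended. Back off, lift and go to the knob.

Emit:
move_arm(targets="-0.15 -0.15 0 0;0 0 0.2 0;0 0 0.6 0;0 0 1 0;0 0 1 0;0 0 1 0;0 0 1 0;0 0 1 0;0 0 1 0;0 0 1 0")

```text
time_s: 16.42
tcp_pos: [0.4939, 0.0942, 0.2549]
ee_rot: [[-0.999, 0.047, 0.003], [0.047, 0.999, 0.002], [-0.003, 0.002, -1.0]]
wrist_force: [0.8, 0.5, -0.7]
gripper_width: 0.006
gripper_force: 0.0
```

Emit:
move_arm(targets="0 0 0.7 0;0.9 -0.55 0 0;0.9 -0.55 0 0;0.9 -0.55 0 0;0.9 -0.55 0 0;0.9 -0.54 0 0;0 0 0 0;0 0 0 0;0 0 0 0")

```text
time_s: 17.17
tcp_pos: [0.6059, 0.0255, 0.2702]
ee_rot: [[-0.999, 0.048, 0.001], [0.048, 0.999, 0.0], [-0.001, 0.0, -1.0]]
wrist_force: [1.4, 0.1, -0.6]
gripper_width: 0.006
gripper_force: 0.0
```

```bash
python3 m.py red .05 .1 m7.png .0865
```

```text
scene [334. 309.] [333.9 309.3] 44 rel pin (station mm) [ 50.4 100. ]
side [268. 298.] [268. 298.] 39 rel pin (station mm) [ 50.5 101.2]
```

Emit:
move_arm(targets="0 0 -0.6 0;0 0 -0.6 0;0 0 -0.38 0;0 0 -0.16 0;0 0 -0.16 0;0 0 -0.16 0;0 0 -0.16 0;0 0 -0.16 0;0 0 -0.1 0;0 0 -0.1 0")

```text
time_s: 18.1
tcp_pos: [0.6062, 0.0255, 0.2122]
ee_rot: [[-0.999, 0.045, 0.004], [0.045, 0.999, -0.001], [-0.004, -0.001, -1.0]]
wrist_force: [-15.1, 4.6, 33.4]
gripper_width: 0.008
gripper_force: 16.8
```

Emit:
move_arm(targets="0 0 0 0;0 0 0 0;0 0 0 0;0 0 0 0;0 0 0 0")

```text
time_s: 18.52
tcp_pos: [0.606, 0.0255, 0.2122]
ee_rot: [[-0.999, 0.046, 0.005], [0.046, 0.999, -0.0], [-0.005, -0.0, -1.0]]
wrist_force: [-11.9, 3.9, 24.3]
gripper_width: 0.006
gripper_force: 11.9
```

At the stop again, so lift clear.

Emit:
move_arm(targets="0 0 0.3 0;0 0 0.5 0;0 0 0.6 0;0 0 0.8 0;0 0 0.8 0;0 0 0.5 0;0 0 0 0;0 0 0 0;0 0 0 0;0 0 0 0")

```text
time_s: 19.35
tcp_pos: [0.6054, 0.0254, 0.2912]
ee_rot: [[-0.999, 0.048, -0.002], [0.048, 0.999, -0.0], [0.002, -0.0, -1.0]]
wrist_force: [-0.3, -0.2, 0.4]
gripper_width: 0.001
gripper_force: 0.0
```

```bash
python3 m.py red .05 .1 m8.png .0865;python3 m.py blue 0 0 m8.png .0865
```

```text
scene [334. 309.] [333.9 309.3] 44 rel pin (station mm) [ 50.4 100. ]
side [268. 298.] [268. 298.] 39 rel pin (station mm) [ 50.5 101.2]
scene [324. 274.] None
side [308. 272.] [308.2 272.8] 29 rel pin (station mm) [-0.4  2.1]
```

View pics/m8.png

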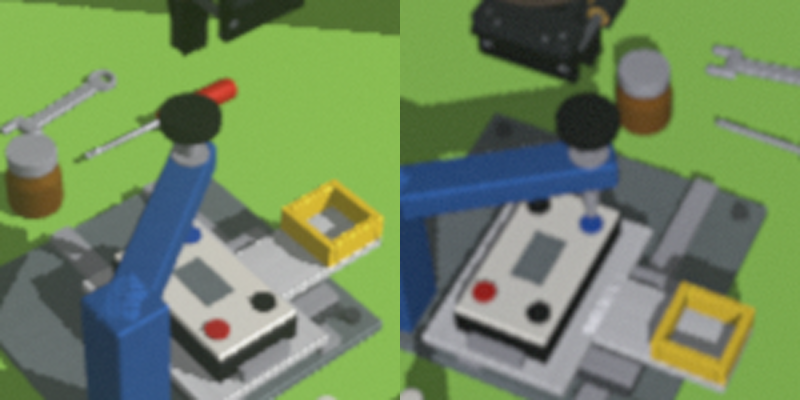

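The blue stud sits lower (side row 271.6 to 272.8), the knob is up, and the robot touches nothing.

```bash
python3 -c "
from station import *
print(finish_job())"
```

```text
the job is handed in; nothing more can be done
None
```

Both studs were pressed with the press, red first and then blue, each down to the firm stop. The knob is up, the robot is clear, and the job is handed in; no verdict came back.

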